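# Flip the tip box and the sharps bin shut

### The arm

A 6-joint arm with a two-finger parallel gripper is mounted at the origin on the work surface. World frame = base frame: x ahead of the robot, y to its left, z up, the work surface at z = 0. Lengths are in mm, angles in rad, forces in N, time in s.
With the tool pointing down it reaches from about 400 to 925 mm from the base axis. Payload 12.5 kg.
Tool frame: the origin (TCP) lies at the centre of the arm's flange, where the gripper is bolted on; the fingertips stand 190 mm ahead of it and the grasp point (between the pads) lies 171 mm ahead of it; z points along the fingers, y is the line along which they close (so a half turn about z gives the same grasp; the last joint's range is limited). The gripper opens to 95 mm and grips with 3 to 60 N. Pads are 20 mm wide; open, the fingers measure 119 mm over their backs; the gripper's body (75 mm by 180 mm) begins 59 mm behind the grasp point.
Start: joints at [1.141, 0.491, 1.559, -0, 1.092, -0.106], TCP at [198.833, 592.529, 404.761] pointing down, gripper open.
Joint ranges: [-3.1, 3.1], [-0.84, 2.19], [0.05, 2.79], [-1.13, 4.28], [0.06, 2.93], [-2.69, 2.69]. Speed limits (rad/s): [2.22, 2.22, 2.79, 3.14, 3.14, 3.14].

### API

Orientations are given as [roll, pitch, yaw] about the fixed x, y, z axes, in that order (R = Rz(yaw) Ry(pitch) Rx(roll)).
In Python, from cell import env, read_camera, search_frame, cut_out gives the robot as it stands. The module is installed in compiled form; this text tells all that it offers.
- The arm moves only by the tool move_arm, never from a script. Its argument "commands" is a list of rows, each a list of 3 entries, a list of its own where there are three numbers: the shift along the world's x, y, z normalised to -1 to 1, where 1 is 0.03 m, then the turn about the world's z normalised to -1 to 1, where 1 is 0.08 rad, then the opening, from -1 (shut) to 1 (fully open), so that 0 is half open. A call has 1 to 20 rows; each row shifts and turns the commanded pose from where the row before left it; what a row does not reach is not made up. A row lasts 1/12 s, in which the tool goes at most 41.7 mm and 7.16 degrees, less where a joint would pass 70% of its speed; a pose out of reach is approached as far as the arm can. A call with a number of a shift or a turn outside -1 to 1 is refused whole. A call with a gripper value outside its range is refused whole. The fingers move at their own pace and stop on an object; the grip force is fixed at half the most. Time passes only in rows, so rows that do not move let the fingers close. It gives the time, the measured TCP pose, the force, the opening and the grip force at its end, in the units of the state.
- env.state(): the state, without advancing time (a new reading comes with each control period).
- read_camera(name): name is "side" or "top"; returns a dict with "image" (400x640x3 uint8, red, green, blue), "fx", "fy", "cx", "cy" (pixels), "rvec" (rotation vector, rad) and "tvec" (3), from world to camera coordinates, as OpenCV has them. Camera axes: x right, y down, z forward; pixel columns grow to the right and rows downward; lengths in mm; the calibration is good to about 2 mm. A picture is of the moment at which its call begins. There is no depth.
- env.job_done(): hands the job in; it is judged then, once.
Trained networks look in a picture, given as the dict that the camera call returned (one of the last four; its "shot" number tells which), for a name from the list of things; names that differ only in an ending like _2 or _b are one class to them, and where a whole thing is asked for, a point or a joint stands for the part that bears it (a point fixed in the world has none). Each returns a list of dicts, best first, with "confidence" (0 to 1); they miss things now and then, are a little off and sometimes report something else, mostly with a low value. They report only what shows in the picture. A call takes as long as a camera call.
- search_frame(thing, picture): "at" ([column, row] in pixels, amid what is visible of it).
- cut_out(thing, picture): "region" (400x640 bool, what is visible of it) and "at" ([column, row] in pixels, amid what is visible of it).
The state is a dict: "t": time; "joints": joint angles; "qvel": joint speeds; "tau": joint torques, N m; "eef_pos": TCP position; "tcp_rot": TCP orientation; "ft_force": force on the tool from outside, world axes, zero at the start; "moment": the same for the moment, N m; "opening": opening from 0.0 (shut) to 1.0 (fully open); "grip_force": force on a finger pad.
Only numpy, scipy, OpenCV 4.12 (cv2) and the standard library are available. Lean on these libraries where they do the work, as an engineer would, in place of code of your own. Each camera call takes 0.05 s, during which the arm holds its last target. There are 200 camera calls.

### The job

Close up the bench: flip shut the orange lid of the green pipette-tip box and the round yellow flap of the sharps bin, pushing each one over with the fingers and pressing it gently until it lies fully down. Either may come first. Do not grip or pick up anything; leave both containers standing where they are, and do not disturb the other things on the bench.

Things in the scene. Friction and masses are not known exactly. Their poses are not given: they have to be found in the camera images.
- tipbox: Open pipette-tip box, loose, about 0.4 kg: green base 88 (x) x 125 (y) x 60 mm high full of yellow tips, with a hinged orange lid. Origin: centre of its underside; z up; the hinge runs along the box's own y axis at the far (+x) top edge of the base, 44 mm from the origin. The box slides if pushed hard.
- tipbox_hinge (a point): Middle of the hinge line of the orange lid, 60 mm above the bench; it has the axes of the tip box's base (y along the hinge, the mouth of the box lies to -x of it).
- tipbox_lid (a joint): Angle of the orange lid, rad: 0 = fully shut (level on the base, its top 85 mm above the bench), 1.57 = upright, 1.95 = leaning back, its stop. Starts between 1.5 and 1.9. Stiff hinge: the lid stays where it is left and never falls shut by itself; less than 1 N at its free edge moves it.
- tipbox_edge (a point): Middle of the free edge of the orange lid, on its outer face. The lid is a hollow shell 125 mm wide, 88 mm from hinge to free edge, 25 mm deep: its flat outer face lies 25 mm off the hinge line (on the far side when open, on top when shut).
- bin: Sharps bin, loose, about 0.65 kg: yellow tub with a red rim, 130 (x) x 140 (y) mm over the rim, 125 mm high, and a round yellow flap on a hinge. Origin: centre of its underside; z up; the hinge runs along the bin's own y axis at the far (+x) side of the rim, 60 mm from the origin. It slides or tips if pushed hard.
- bin_hinge (a point): Middle of the hinge line of the yellow flap, 125 mm above the bench; it has the axes of the bin (y along the hinge, the mouth lies to -x of it).
- bin_lid (a joint): Angle of the yellow flap, rad: 0 = fully shut (flat on the red rim, its top 131 mm above the bench), 1.57 = upright, 1.95 = leaning back, its stop. Starts between 1.5 and 1.9. Stiff hinge: the flap stays where it is left; less than 1.5 N at its free edge moves it.
- bin_edge (a point): Tip of the small tab at the free end of the yellow flap, on its outer face, 124 mm from the hinge. The flap is a disc 112 mm across and 6 mm thick; its outer face lies 6 mm off the hinge line (on the far side when open, on top when shut).
- sparebox: Bystander: spare tip box with blue base and grey lid, already shut, 88 x 125 x 85 mm high; leave it alone. Origin: centre of its underside.
- sparebox_lid (a joint): Angle of the grey lid of the spare box, rad; 0 = shut, and so it must stay.
- bottle: Bystander: amber bottle with blue cap, 56 mm across, 110 mm high; origin at the centre of its underside.
- beaker: Bystander: open white beaker, 66 mm across, 85 mm high; origin at the centre of its underside.
- tuberack: Bystander: blue rack of microtubes, 190 x 70 x 45 mm; origin at the centre of its underside, x along its length.
- pipette: Bystander: white pipette lying on the bench, about 250 mm long and 26 mm high; origin on its underside near the middle, x along its length.
- timer: Bystander: flat white lab timer, 55 x 70 x 20 mm; origin at the centre of its underside.

How it is judged (in metres and radians):
At the end, for the whole second after the job is handed in: Orange lid and yellow flap both within 0.06 rad of fully shut; tip box and bin upright (within 0.1 rad), at rest and within 50 mm of where they started; the spare box still shut, and all bystanders within 30 mm of where they started (value of joint each of tipbox_lid, bin_lid below 0.06 rad and value of joint sparebox_lid below 0.1 rad and distance of each of tipbox, bin from where it was at the start of the episode below 0.05 m and angle between each of tipbox, bin's own z axis and vertical below 0.1 rad and linear speed of each of tipbox, bin below 0.02 m/s and distance of each of sparebox, bottle, beaker, tuberack, pipette, timer from where it was at the start of the episode below 0.03 m); the robot touches nothing.
It fails at once if the tip box or the bin is lifted (underside more than 20 mm up) or tipped by more than 0.3 rad (height (world z) of any of tipbox, bin above 0.02 m or angle between any of tipbox, bin's own z axis and vertical above 0.3 rad).
It fails at once if the tip box or the bin is shoved more than 60 mm away (distance of any of tipbox, bin from where it was at the start of the episode above 0.06 m).
It fails at once if the tip box or the bin is squeezed or pressed with more than 35 N (contact force between the fingers and tipbox above 35 N or contact force between the fingers and bin above 35 N).
It fails at once if a bystander is moved by more than 40 mm, lifted or knocked over, or the spare box opened (distance of any of sparebox, bottle, beaker, tuberack, pipette, timer from where it was at the start of the episode above 0.04 m or angle between any of sparebox, bottle, beaker, tuberack, pipette, timer's own z axis and vertical above 0.5 rad or height (world z) of any of sparebox, bottle, beaker, tuberack, pipette, timer above 0.02 m or value of joint sparebox_lid above 0.3 rad).
It also fails if it takes over 64 s, if anything falls off the work surface, if the arm or the gripper's body presses on something with over 40 N, if the wrist force passes 120 N, or if a joint passes its speed limit or range.

## Working session

There is one attempt and no reset: what is moved stays moved. The work goes in short steps, Python scripts to look and compute and a tool call to move; the robot and the scene stay as the last step left them, time stands still between calls to the robot, and variables do not carry over. Pictures are saved under pics/ and viewed, at most 10 in all, crops included, and the job is handed in when it is done.

Besides the shell and the picture viewer there is one more tool, called after ">>>" as name(argument=value, ...), one argument or row to a line, values as JSON. move_arm: Moves the arm, as the interface text tells. Its arguments: {"type":"object","properties":{"commands":{"type":"array","items":{"type":"array"}}},"required":["commands"]}

```bash
mkdir -p pics; cat > h.py <<'E'
import numpy as np, cv2
from cell import env, read_camera, search_frame, cut_out
def ray(p,uv):
    R=cv2.Rodrigues(np.array(p["rvec"],float))[0]; t=np.array(p["tvec"],float).ravel()
    d=R.T@np.array([(uv[0]-p["cx"])/p["fx"],(uv[1]-p["cy"])/p["fy"],1.]); return -R.T@t,d
def atz(p,uv,z):
    c,d=ray(p,uv); return c+d*(z-c[2])/d[2]
def proj(p,X):
    K=np.array([[p["fx"],0,p["cx"]],[0,p["fy"],p["cy"]],[0,0,1.]])
    return cv2.projectPoints(np.array(X,float).reshape(-1,1,3),np.array(p["rvec"],float),np.array(p["tvec"],float),K,None)[0].reshape(-1,2)
E
python3 - <<'E'
from h import *
for n in("top","side"):
    p=read_camera(n); cv2.imwrite(f"pics/{n}0.png",p["image"][:,:,::-1])
    print(n,ray(p,(320,200))[0].round(),ray(p,(320,200))[1].round(2))
    for k in "tipbox tipbox_hinge tipbox_edge bin bin_hinge bin_edge sparebox bottle beaker tuberack pipette timer".split():
        r=search_frame(k,p)
        print(k,[(np.round(a["at"],1).tolist(),round(a["confidence"],2),atz(p,a["at"],{"tipbox_hinge":60,"bin_hinge":125}.get(k,40)).round().tolist()) for a in r[:2]])
print(env.state())
E
```

```text
top [ 465.   14. 1453.] [ 0.1  -0.02 -1.  ]
tipbox [([406.1, 214.9], 0.85, [559.0, -286.0, 40.0])]
tipbox_hinge [([407.3, 215.4], 0.57, [556.0, -286.0, 60.0])]
tipbox_edge [([408.1, 200.9], 0.98, [604.0, -293.0, 40.0])]
bin [([324.6, 224.0], 0.81, [525.0, -27.0, 40.0]), ([371.5, 147.9], 0.34, [774.0, -175.0, 40.0])]
bin_hinge [([322.2, 222.8], 0.75, [525.0, -17.0, 125.0])]
bin_edge [([407.0, 204.1], 0.71, [593.0, -289.0, 40.0]), ([319.6, 201.3], 0.66, [597.0, -10.0, 40.0])]
sparebox [([221.2, 215.1], 0.56, [548.0, 300.0, 40.0])]
bottle [([280.0, 149.4], 0.68, [763.0, 120.0, 40.0]), ([224.3, 214.7], 0.36, [550.0, 291.0, 40.0])]
beaker [([369.6, 149.2], 0.82, [769.0, -169.0, 40.0])]
tuberack [([458.0, 224.4], 0.9, [531.0, -452.0, 40.0])]
pipette [([158.2, 227.1], 0.67, [507.0, 496.0, 40.0])]
timer [([317.0, 158.4], 0.89, [736.0, 1.0, 40.0])]
side [  57. -878. 1095.] [ 0.38  0.62 -0.69]
tipbox [([358.5, 275.9], 0.6, [577.0, -275.0, 40.0])]
tipbox_hinge [([360.1, 275.7], 0.6, [572.0, -288.0, 60.0]), ([320.3, 193.1], 0.19, [658.0, 87.0, 60.0])]
tipbox_edge [([371.5, 261.4], 0.78, [645.0, 
[... 611 characters left out ...]
 210.5], 0.58, [722.0, -30.0, 40.0])]
{'t': 1.3, 'joints': array([ 1.14140243e+00,  4.90855367e-01,  1.55889842e+00, -4.36334019e-05,
        1.09167440e+00, -1.05602589e-01]), 'qvel': array([ 0.00052353,  0.00143584, -0.00020402, -0.00092672,  0.00046039,
        0.0011609 ]), 'tau': array([ 2.62050577e-03, -6.12473202e+01, -2.58442622e+01,  6.94374810e-02,
        4.44449089e-02,  6.70500114e-06]), 'eef_pos': array([198.83200279, 592.52170982, 404.78922752]), 'tcp_rot': array([3.14143318e+00, 5.58438252e-05, 2.81782145e+00]), 'ft_force': array([ 0.10388867, -0.54475561,  0.43037559]), 'moment': array([-0.02740078,  0.02791876, -0.0103123 ]), 'grip_force': 0.0, 'opening': 1.001144087296837}
```

View pics/top0.png

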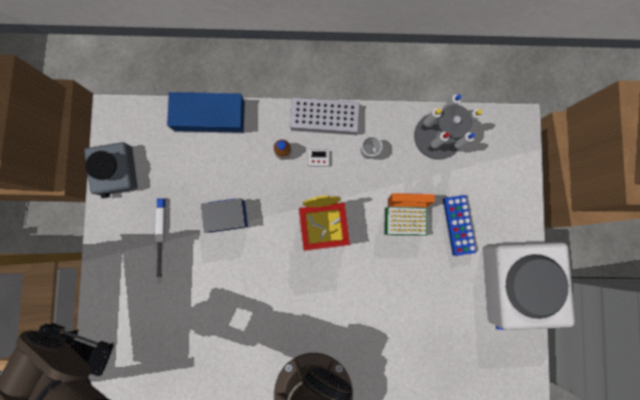

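View pics/side0.png

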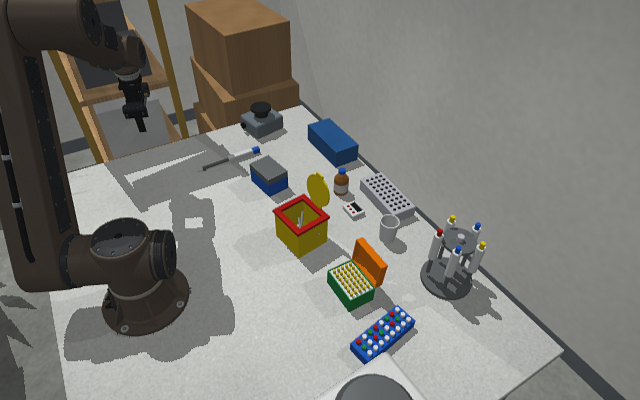

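Top view: the bin's red rim is around (324,226) with the flap behind it at (321,201). The tip box is at (407,221) with its orange lid at (412,200). Both hinges are on the far (+x) side. Next I fit the rim outlines.

```bash
cat > m.py <<'E'
from h import *
from scipy.optimize import least_squares
P={n:read_camera(n) for n in("top","side")}
def mask(p,f,c,r=45):
    h=cv2.cvtColor(p["image"],cv2.COLOR_RGB2HSV).astype(int); m=f(h[...,0],h[...,1],h[...,2]).astype(np.uint8)
    g=np.zeros_like(m); cv2.circle(g,c,r,1,-1); m=m*g; return m
red=lambda h,s,v:((h<6)|(h>172))&(s>170)&(v>60)
org=lambda h,s,v:(h>6)&(h<16)&(s>170)&(v>80)
yel=lambda h,s,v:(h>22)&(h<34)&(s>170)&(v>80)
grn=lambda h,s,v:(h>50)&(h<90)&(s>100)&(v>30)
def pts(m):
    return np.argwhere(m)[:,::-1].astype(np.float32)
p=P["top"]
for nm,f,c,z in(("bin",red,(324,226),125),("tip",grn,(407,222),60)):
    q=pts(mask(p,f,c)); W=np.array([atz(p,u,z)[:2] for u in q],np.float32)
    print(nm,len(q),q.min(0),q.max(0),cv2.minAreaRect(W))
    print(np.round(cv2.boxPoints(cv2.minAreaRect(W))))
p=P["side"]
q=pts(mask(p,red,(301,213))); W=np.array([atz(p,u,125)[:2] for u in q],np.float32); print("bin side",cv2.minAreaRect(W))
for n,c1,c2 in(("top",(412,198),(321,198)),("side",(369,262),(318,189))):
    p=P[n]
    for nm,f,c in(("orange",org,c1),("flap",yel,c2)):
        m=mask(p,f,c,30 if nm=="orange" else 22); q=pts(m); print(n,nm,len(q),q.min(0),q.max(0),np.round(cv2.boxPoints(cv2.minAreaRect(q))).tolist())
for k in("tipbox_edge","bin_edge"):
    r=[[a["at"] for a in cut_out(k,P[n])[:1]] for n in P]; print(k,r)
E
python3 m.py
```

```text
bin 665 [300. 204.] [348. 248.] ((516.8588256835938, -22.384490966796875), (122.9354476928711, 132.4725341796875), 7.6512675285339355)
[[447.  35.]
 [465. -96.]
 [587. -80.]
 [569.  51.]]
tip 25 [386. 209.] [387. 232.] ((538.7709350585938, -220.42442321777344), (72.13513946533203, 3.151693820953369), 0.040645331144332886)
[[ 503. -219.]
 [ 503. -222.]
 [ 575. -222.]
 [ 575. -219.]]
bin side ((515.5448608398438, -26.830642700195312), (129.4010009765625, 140.9044952392578), 7.424177646636963)
top orange 501 [389. 194.] [433. 206.] [[389.0, 205.0], [389.0, 193.0], [433.0, 195.0], [433.0, 207.0]]
top flap 374 [304. 197.] [338. 220.] [[304.0, 197.0], [338.0, 197.0], [338.0, 220.0], [304.0, 220.0]]
side orange 954 [352. 238.] [387. 287.] [[344.0, 250.0], [361.0, 235.0], [394.0, 273.0], [376.0, 288.0]]
side flap 583 [301. 172.] [328. 210.] [[300.0, 207.0], [310.0, 170.0], [335.0, 177.0], [325.0, 213.0]]
tipbox_edge [[[412.1, 198.7]], [[369.5, 261.1]]]
bin_edge [[[321.2, 197.5]], [[320.3, 192.0]]]
```

```bash
cat > fit.py <<'E'
from m import *
from scipy.optimize import differential_evolution as DE
def frame(x,y,w,X):
    c,s=np.cos(w),np.sin(w); return np.c_[x+c*X[:,0]-s*X[:,1],y+s*X[:,0]+c*X[:,1],X[:,2]]
def lid(kind,v):
    x,y,w,t=v
    if kind=="tip": a,o,hx,hz=88,25,44,60; L=np.array([(u,b,d) for u in(0,a) for b in(-62.5,62.5) for d in(0,o)],float)
    else:
        hx,hz=60,125; an=np.linspace(0,6.28,40); L=np.array([(62+56*np.cos(k),56*np.sin(k),d) for k in an for d in(0,6)]+[(124,b,d) for b in(-10,10) for d in(0,6)])
    # shut: u along -x, d up
    X=np.c_[hx-L[:,0]*np.cos(t)+L[:,2]*np.sin(t),L[:,1],hz+L[:,0]*np.sin(t)+L[:,2]*np.cos(t)]
    return frame(x,y,w,X)
S=4
def fill(p,X):
    h=cv2.convexHull(((proj(p,X)+.5)*S).astype(np.float32)); m=np.zeros((400*S//1,640*S),np.uint8)
    cv2.fillConvexPoly(m,np.round(h).astype(np.int32),1); return m
def fit(kind,M,bounds,fix=None):
    B={n:cv2.resize(M[n],None,fx=S,fy=S,interpolation=cv2.INTER_NEAREST) for n in M}
    def cost(v):
        v=np.r_[fix,v] if fix is not None else v; e=0
        for n in M:
            m=fill(P[n],lid(kind,v)); e+=1-(m&B[n]).sum()/(m|B[n]).sum()
        return e
    r=DE(cost,bounds,popsize=8,maxiter=40,seed=1); return r.x.round(3),round(r.fun,3)
if __name__=="__main__":
    M={"top":mask(P["top"],org,(412,198),30),"side":mask(P["side"],org,(369,262),35)}
    print("tip",fit("tip",M,[(500,590),(-320,-260),(-.3,.3),(1.4,1.95)]))
    M={"side":mask(P["side"],yel,(320,188),20)}
    print("bin theta",fit("bin",M,[(1.4,1.95)],fix=[516,-25,.13]), fit("bin",M,[(500,530),(-40,-10),(.05,.2),(1.4,1.95)]))
E
python3 fit.py | grep -E "^tip \(|theta"
```

```text
tip (array([ 5.42489e+02, -2.83020e+02, -1.10000e-02,  1.60100e+00]), np.float64(0.17))
bin theta (array([1.645]), np.float64(0.098)) (array([ 5.13801e+02, -1.82580e+01,  7.60000e-02,  1.68900e+00]), np.float64(0.067))
```

>>> move_arm(
  commands=[
    [[0, 0, 1], 0.5, -1],
    [[0, 0, 1], 0.5, -1],
    [[0, 0, 1], 0.5, -1],
    [[0.8, -0.8, 0], 0.5, -1],
    [[0.8, -0.8, 0], 0.5, -1],
    [[0.8, -0.8, 0], 0.5, -1],
    [[0.8, -0.8, 0], 0.5, -1],
    [[0.8, -0.8, 0], 0.5, -1],
    [[0.8, -0.8, 0], 0, -1],
    [[0.8, -0.8, 0], 0, -1],
    [[0.8, -0.8, 0], 0, -1],
    [[0.8, -0.8, 0], 0, -1],
    [[0.8, -0.8, 0], 0, -1],
    [[0.8, -0.8, 0], 0, -1],
    [[0.8, -0.8, 0], 0, -1],
    [[0.8, -0.8, 0], 0, -1],
    [[0.8, -0.8, 0], 0, -1],
    [[0.8, -0.8, 0], 0, -1],
    [[0.8, -0.8, 0], 0, -1],
    [[0.8, -0.8, 0], 0, -1],
  ],
)

```text
t: 3.57
eef_pos: [607.8, 183.1, 494.8]
tcp_rot: [3.141, 0.0, 3.138]
ft_force: [0.1, 0.8, -0.0]
opening: 0.0
grip_force: 0.0
```

>>> move_arm(
  commands=[
    [[0.3, -0.9, 0], 0, -1],
    [[0.3, -0.9, 0], 0, -1],
    [[0.3, -0.9, 0], 0, -1],
    [[0.2, -0.9, 0], 0, -1],
    [[0, -0.9, 0], 0, -1],
    [[0, -1, 0], 0, -1],
    [[0, -1, 0], 0, -1],
    [[0, 0, 0], 0, -1],
    [[0, 0, -1], 0, -1],
    [[0, 0, -1], 0, -1],
    [[0, 0, -1], 0, -1],
    [[0, 0, 0], 0, -1],
    [[0, 0, 0], 0, -1],
  ],
)

```text
t: 4.65
eef_pos: [640.0, -10.2, 404.3]
tcp_rot: [3.141, -0.002, 3.138]
ft_force: [-0.4, 0.1, 1.0]
opening: 0.004
grip_force: 0.0
```

```bash
python3 - <<'E'
from h import *
s=env.state();print(s["eef_pos"],s["ft_force"])
p=read_camera("side");cv2.imwrite("pics/s1.png",cv2.resize(p["image"][130:290,240:450,::-1],None,fx=3,fy=3))
E
```

```text
[640.03383005 -10.18699907 404.33792686] [-0.3840162   0.06700747  1.03807511]
```

View pics/s1.png

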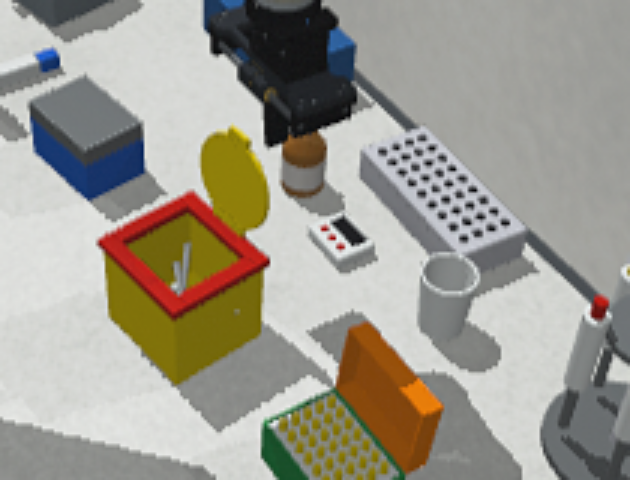

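The gripper is behind the flap and clear of it. Its fingertips show at (278,135) in the crop and the flap is at (235,180). Now I push along the arc.

>>> move_arm(
  commands=[
    [[-0.33, -0.04, 0], 0, -1],
    [[-0.33, -0.04, 0], 0, -1],
    [[-0.33, -0.04, 0], 0, -1],
    [[-0.33, -0.04, 0], 0, -1],
    [[-0.33, -0.04, 0], 0, -1],
    [[-0.28, -0.04, -0.03], 0, -1],
    [[-0.28, -0.04, -0.03], 0, -1],
    [[-0.28, -0.04, -0.03], 0, -1],
    [[-0.28, -0.04, -0.03], 0, -1],
    [[-0.27, -0.04, -0.13], 0, -1],
    [[-0.27, -0.04, -0.13], 0, -1],
    [[-0.27, -0.04, -0.13], 0, -1],
    [[-0.22, -0.03, -0.2], 0, -1],
    [[-0.22, -0.03, -0.2], 0, -1],
    [[-0.22, -0.03, -0.2], 0, -1],
    [[0, 0, 0], 0, -1],
  ],
)

```text
t: 6.03
eef_pos: [511.5, -27.7, 370.1]
tcp_rot: [3.141, -0.003, 3.138]
ft_force: [0.7, -0.1, 0.8]
opening: 0.002
grip_force: 0.0
```

```bash
python3 - <<'E'
from h import *
s=env.state();print(s["eef_pos"],s["ft_force"])
p=read_camera("side");cv2.imwrite("pics/s2.png",cv2.resize(p["image"][130:290,240:450,::-1],None,fx=3,fy=3))
E
```

```text
[511.46512523 -27.66521203 370.11950769] [ 0.7154154  -0.12438566  0.773089  ]
```

View pics/s2.png

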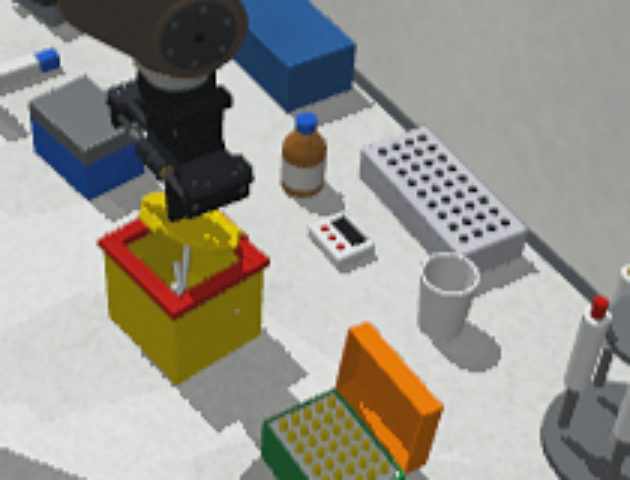

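The flap follows the fingers at about 35° and the bin has not moved. I keep going down.

>>> move_arm(
  commands=[
    [[-0.11, -0.01, -0.17], 0, -1],
    [[-0.11, -0.01, -0.17], 0, -1],
    [[-0.11, -0.01, -0.17], 0, -1],
    [[-0.06, -0.01, -0.18], 0, -1],
    [[-0.06, -0.01, -0.18], 0, -1],
    [[-0.06, -0.01, -0.18], 0, -1],
    [[-0.02, 0, -0.12], 0, -1],
    [[-0.02, 0, -0.12], 0, -1],
    [[0, 0, 0], 0, -1],
    [[0, 0, 0], 0, -1],
  ],
)

```text
t: 6.92
eef_pos: [496.2, -29.4, 332.6]
tcp_rot: [3.141, -0.0, 3.138]
ft_force: [-0.2, -0.4, -0.7]
opening: 0.007
grip_force: 0.0
```

>>> move_arm(
  commands=[
    [[0, 0, -0.06], 0, -1],
    [[0, 0, -0.06], 0, -1],
    [[0, 0, 0], 0, -1],
    [[0, 0, 0], 0, -1],
  ],
)

```text
t: 7.25
eef_pos: [496.2, -29.4, 329.1]
tcp_rot: [3.141, 0.0, 3.138]
ft_force: [-0.4, -0.1, -0.1]
opening: 0.002
grip_force: 0.0
```

>>> move_arm(
  commands=[
    [[0, 0, -0.07], 0, -1],
    [[0, 0, -0.07], 0, -1],
    [[0, 0, 0], 0, -1],
    [[0, 0, 0], 0, -1],
  ],
)

```text
t: 7.58
eef_pos: [496.1, -29.4, 324.8]
tcp_rot: [3.141, -0.0, 3.138]
ft_force: [0.4, -0.1, 0.2]
opening: 0.005
grip_force: 0.0
```

>>> move_arm(
  commands=[
    [[0, 0, -0.05], 0, -1],
    [[0, 0, -0.05], 0, -1],
    [[0, 0, 0], 0, -1],
    [[0, 0, 0], 0, -1],
  ],
)

```text
t: 7.92
eef_pos: [496.1, -29.4, 321.9]
tcp_rot: [3.141, -0.0, 3.138]
ft_force: [-0.2, -0.2, -0.2]
opening: 0.002
grip_force: 0.0
```

>>> move_arm(
  commands=[
    [[0, 0, -0.03], 0, -1],
    [[0, 0, 0], 0, -1],
    [[0, 0, 0], 0, -1],
  ],
)

```text
t: 8.17
eef_pos: [496.2, -29.4, 321.3]
tcp_rot: [3.142, 0.0, 3.138]
ft_force: [-0.1, 0.7, 4.1]
opening: 0.005
grip_force: 2.1
```

>>> move_arm(
  commands=[
    [[0, 0, -0.02], 0, -1],
    [[0, 0, 0], 0, -1],
    [[0, 0, 0], 0, -1],
  ],
)

```text
t: 8.42
eef_pos: [496.1, -29.4, 321.1]
tcp_rot: [-3.142, 0.001, 3.138]
ft_force: [-3.4, 0.2, 11.4]
opening: 0.009
grip_force: 5.4
```

The flap is shut: contact came at tip height 131 mm with 11 N. Next is the tip box.

>>> move_arm(
  commands=[
    [[0, 0, 0.5], 0, -1],
    [[0, 0, 1], 0, -1],
    [[0, 0, 1], 0, -1],
    [[0, 0, 1], 0, -1],
    [[0, 0, 0.5], 0, -1],
    [[0.62, -0.93, 0], 0, -1],
    [[0.62, -0.93, 0], 0, -1],
    [[0.62, -0.93, 0], 0, -1],
    [[0.62, -0.93, 0], 0, -1],
    [[0.62, -0.93, 0], 0, -1],
    [[0.62, -0.93, 0], 0, -1],
    [[0.62, -0.93, 0], 0, -1],
    [[0.62, -0.93, 0], 0, -1],
    [[0.62, -0.93, 0], 0, -1],
    [[0, 0, 0], 0, -1],
    [[0, 0, 0], 0, -1],
    [[0, 0, -1], 0, -1],
    [[0, 0, -1], 0, -1],
    [[0, 0, -1], 0, -1],
    [[0, 0, -1], 0, -1],
  ],
)

```text
t: 10.08
eef_pos: [663.0, -279.3, 319.7]
tcp_rot: [3.142, 0.0, 3.139]
ft_force: [0.8, -1.2, 0.7]
opening: 0.001
grip_force: 0.0
```

```bash
python3 - <<'E'
from h import *
s=env.state();print(s["eef_pos"],s["ft_force"])
p=read_camera("side");cv2.imwrite("pics/s3.png",cv2.resize(p["image"][150:310,240:450,::-1],None,fx=3,fy=3))
E
```

```text
[ 662.99549588 -279.26152864  319.68784698] [ 0.80327092 -1.22876127  0.7003501 ]
```

View pics/s3.png

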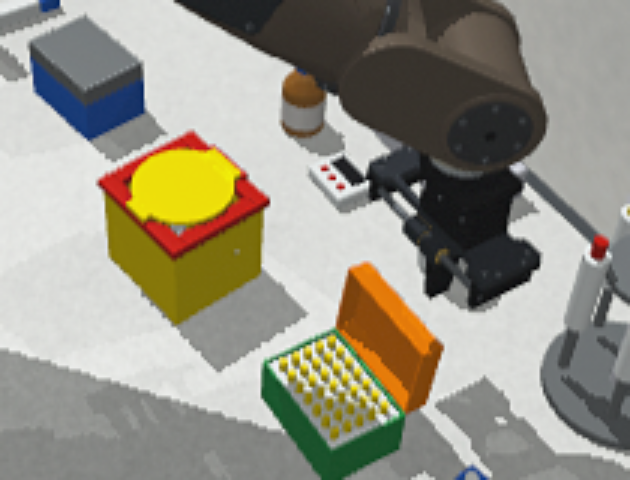

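The bin flap lies flat at (180,185). The gripper is behind the orange lid with clearance.

>>> move_arm(
  commands=[
    [[-0.3, 0, 0.02], 0, -1],
    [[-0.3, 0, 0.02], 0, -1],
    [[-0.3, 0, 0.02], 0, -1],
    [[-0.3, 0, 0.02], 0, -1],
    [[-0.3, 0, 0.02], 0, -1],
    [[-0.3, 0, 0.02], 0, -1],
    [[-0.3, 0, 0.02], 0, -1],
    [[-0.24, 0, -0.02], 0, -1],
    [[-0.24, 0, -0.02], 0, -1],
    [[-0.24, 0, -0.02], 0, -1],
    [[-0.23, 0, -0.09], 0, -1],
    [[-0.23, 0, -0.09], 0, -1],
    [[-0.23, 0, -0.09], 0, -1],
    [[-0.18, 0, -0.15], 0, -1],
    [[-0.18, 0, -0.15], 0, -1],
    [[-0.18, 0, -0.15], 0, -1],
    [[0, 0, 0], 0, -1],
  ],
)

```text
t: 11.55
eef_pos: [541.1, -280.4, 300.1]
tcp_rot: [3.14, -0.002, 3.138]
ft_force: [0.2, -0.8, 0.4]
opening: 0.003
grip_force: 0.0
```

```bash
python3 - <<'E'
from h import *
s=env.state();print(s["eef_pos"],s["ft_force"])
p=read_camera("side");cv2.imwrite("pics/s4.png",cv2.resize(p["image"][150:310,240:450,::-1],None,fx=3,fy=3))
E
```

```text
[ 541.09515766 -280.40217186  300.10622509] [ 0.23026637 -0.8094947   0.43920422]
```

View pics/s4.png

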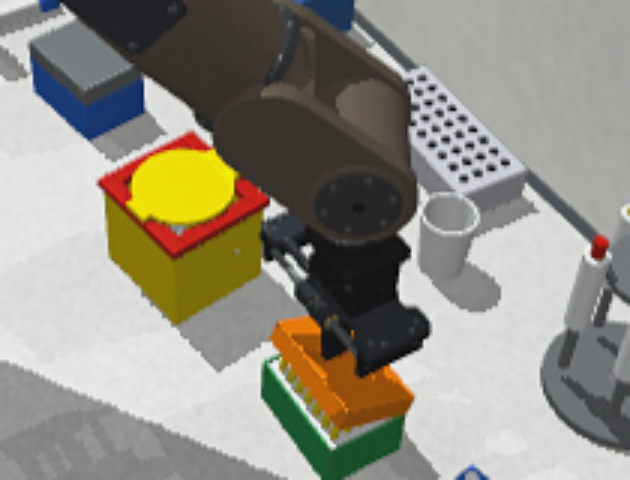

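The orange lid is partly closed at (345,370) and following the fingers, and the base has not moved. I continue down to tip height 85 mm (TCP 275).

>>> move_arm(
  commands=[
    [[-0.1, 0, -0.12], 0, -1],
    [[-0.1, 0, -0.12], 0, -1],
    [[-0.1, 0, -0.12], 0, -1],
    [[-0.07, 0, -0.12], 0, -1],
    [[-0.06, 0, -0.12], 0, -1],
    [[-0.04, 0, -0.08], 0, -1],
    [[0, 0, 0], 0, -1],
    [[0, 0, 0], 0, -1],
  ],
)

```text
t: 12.27
eef_pos: [527.9, -280.5, 280.7]
tcp_rot: [3.141, -0.0, 3.138]
ft_force: [0.7, -0.6, 0.2]
opening: 0.002
grip_force: 0.0
```

>>> move_arm(
  commands=[
    [[0, 0, -0.06], 0, -1],
    [[0, 0, -0.06], 0, -1],
    [[0, 0, 0], 0, -1],
    [[0, 0, 0], 0, -1],
  ],
)

```text
t: 12.6
eef_pos: [528.0, -280.4, 277.2]
tcp_rot: [3.141, -0.0, 3.138]
ft_force: [0.1, -0.4, 0.6]
opening: 0.002
grip_force: 0.0
```

>>> move_arm(
  commands=[
    [[0, 0, -0.05], 0, -1],
    [[0, 0, 0], 0, -1],
    [[0, 0, 0], 0, -1],
  ],
)

```text
t: 12.85
eef_pos: [527.9, -280.5, 275.7]
tcp_rot: [3.141, -0.0, 3.138]
ft_force: [-0.2, -0.6, 1.7]
opening: 0.004
grip_force: 0.0
```

>>> move_arm(
  commands=[
    [[0, 0, -0.03], 0, -1],
    [[0, 0, 0], 0, -1],
    [[0, 0, 0], 0, -1],
  ],
)

```text
t: 13.1
eef_pos: [527.9, -280.5, 275.3]
tcp_rot: [-3.141, 0.0, 3.138]
ft_force: [-1.3, 1.1, 4.8]
opening: 0.003
grip_force: 2.6
```

>>> move_arm(
  commands=[
    [[0, 0, -0.02], 0, -1],
    [[0, 0, 0], 0, -1],
    [[0, 0, 0], 0, -1],
  ],
)

```text
t: 13.35
eef_pos: [527.9, -280.4, 275.2]
tcp_rot: [-3.141, 0.001, 3.138]
ft_force: [-3.8, 1.4, 9.9]
opening: 0.007
grip_force: 5.2
```

>>> move_arm(
  commands=[
    [[0, 0, 0.5], 0, -1],
    [[0, 0, 1], 0, -1],
    [[0, 0, 1], 0, -1],
    [[0, 0, 1], 0, -1],
    [[0, 0, 1], 0, -1],
    [[0, 0, 1], 0, -1],
    [[0, 0, 0], 0, -1],
    [[0, 0, 0], 0, -1],
  ],
)

```text
t: 14.02
eef_pos: [527.8, -280.3, 440.7]
tcp_rot: [-3.14, 0.003, 3.138]
ft_force: [-0.5, -0.9, 0.3]
opening: 0.004
grip_force: 0.0
```

```bash
python3 - <<'E'
from h import *
s=env.state();print(s["eef_pos"],s["ft_force"])
p=read_camera("side");cv2.imwrite("pics/s5.png",cv2.resize(p["image"][150:350,230:430,::-1],None,fx=3,fy=3))
E
```

```text
[ 527.76254071 -280.3061835   440.74106974] [-0.46524436 -0.93503208  0.25168357]
```

View pics/s5.png

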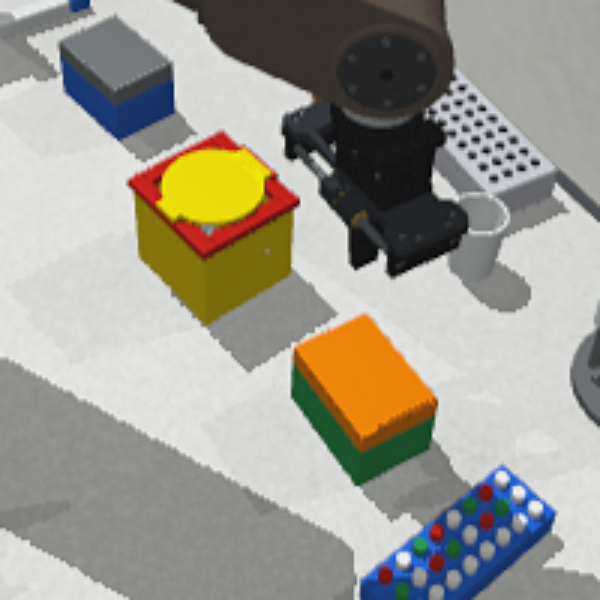

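Both lids lie flat: orange at (365,380), yellow at (215,187). The arm is clear of everything and the bystanders in view look untouched.

```bash
python3 -c "
from cell import env
print(env.job_done())"
```

```text
the job is handed in; nothing more can be done
None
```

I closed the orange lid and the yellow flap and pressed each gently (about 10–11 N) until it lay flat, then handed the job in with the arm clear; the hand-in gave no verdict.

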